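Take the long cover off the washer's valve housing

TASK

The valves in the oblong white housing are due for cleaning: lift its long cover plate by the handle, straight up off its pins, carry it over, lower it into the empty steel tray and let go only once it is down, so that it lies flat on the tray's floor with its handle up. Leave the small square cover on the other housing as it is.

Things in the scene. Friction and masses are not known exactly. Their poses are not given: they have to be found in the camera images.
- long_cover_grip (a point): Mid-handle of the long cover: loose aluminium plate 150 x 100 x 6 mm (x, y, z), 0.2 to 0.4 kg, with a black bridge handle. The handle's bar runs along x: 80 mm long, 14 wide (y), 18 high, with a 22 mm gap under it. This point is the bar's centre, above the plate's centre: 37 mm above the plate's underside, 9 below the bar's top. z up. It starts seated, parallel, on the long housing.
- long_housing: Oblong white open-topped valve housing, fixed, 170 x 120 mm, 60 mm high; the long cover rests on its rim. Origin: centre of its underside, on the bench; x along its long side, z up. Four 8 mm steel pins at x = +-62, y = +-37 mm stand 14 mm above the rim, through loose 14 mm holes in the cover.
- tray_in (a point): Centre of the inner floor of the empty steel tray, fixed to the bench; floor 3 mm above the bench. Tray 230 x 180 mm outside, 224 x 174 mm inside, walls 3 mm thick with their top 18 mm above the bench. x along its long side, z up.
- square_cover_grip (a point): Mid-handle of the other, small cover, to be left as it is: square aluminium plate 90 x 90 x 6 mm with a like handle (bar 60 mm long along x), on a white housing 112 x 112 mm, 60 mm high, with two pins. The point is the bar's centre, 37 mm above that plate's underside; z up.
Things that resemble listed ones, but are neither listed nor needed, are in the scene too. What is shaped like the part that bears long_cover_grip but brown or yellow is not meant. What is shaped like the long_housing but blue is not meant.

How it is judged:
On the way, in this order (a step that is already met when the one before it is completed fails the run):
1. the long cover is lifted clear above the pins of its housing (z of long_cover_grip in the frame of long_housing above 0.117 m and contact force between the fingers and long_cover above 0.5 N), for 0.1 s.
2. the long cover, still held, is lowered into the tray to within 20 mm of its floor (z of long_cover_grip in the frame of tray_in below 0.057 m and horizontal distance between long_cover_grip and tray_in below 0.07 m and contact force between the fingers and long_cover above 0.5 N), for 0.05 s.
At the end, for the whole second after the job is handed in: The long cover lies flat (within 5 degrees), handle up, at rest on the tray's floor (its grip point 32 to 42 mm above the floor and within 70 mm of the tray's centre), released, and the square cover is within 15 mm of where it was (z of long_cover_grip in the frame of tray_in between 0.032 and 0.042 m and horizontal distance between long_cover_grip and tray_in below 0.07 m and angle between long_cover_grip's own z axis and vertical below 0.09 rad and linear speed of long_cover below 0.02 m/s and distance of square_cover_grip from where it was at the start of the episode below 0.015 m); the robot touches nothing.
It fails at once if the square cover is shifted or lifted by more than 15 mm (distance of square_cover_grip from where it was at the start of the episode above 0.015 m).
It also fails if it takes over 48 s, if anything falls off the work surface, if the arm or the gripper's body presses on something with over 40 N, if the wrist force passes 120 N, or if a joint passes its speed limit or range.

ROBOT

A 6-joint arm with a two-finger parallel gripper is mounted at the origin on the work surface. World frame = base frame: x ahead of the robot, y to its left, z up, the work surface at z = 0. Lengths are in m, angles in rad, forces in N, time in s.
With the tool pointing down it reaches from about 0.3 to 0.875 m from the base axis. Payload 6.4 kg.
Tool frame: the origin (TCP) lies on the mounting face of the last link; the fingertips stand 173 mm ahead of it and the grasp point (between the pads) lies 155 mm ahead of it (ctrl.tip_reach is the distance from the TCP to the fingertips, in m); z points along the fingers, y is the line along which they close (so a half turn about z gives the same grasp; the last joint's range is limited). The gripper opens to 85 mm and grips with 20 to 120 N. Pads are 22 mm wide; open, the fingers measure 114 mm over their backs; the gripper's body (76 mm by 85 mm) begins 54 mm behind the grasp point. The pads swing forward as they close: fully open they stand 13 mm farther back than shut.
Start: joints at [1.142, 0.181, 1.607, -0, 1.354, -0.206], TCP at [0.127, 0.561, 0.405] pointing down, gripper open.
Joint ranges: [-2.99, 2.99], [-0.89, 2.07], [0.3, 2.58], [-1.14, 4.28], [0, 2.63], [-3.12, 3.12]. Speed limits (rad/s): [2.57, 2.57, 3.01, 3.14, 3.14, 3.14].

INTERFACE

Orientations are given as a unit quaternion [w, x, y, z].
In Python, from bench import ctrl gives the robot as it stands.
- The arm moves only by the shell command python3 -m pendant 'ROWS'. ROWS is JSON, a list that holds one entry, the list of rows, each a list of 7 numbers: the opening, from 0 (shut) to 1 (fully open), then the shift along the tool's x, y, z in mm, then the turn, a rotation vector about the tool's x, y, z in rad. A call has 1 to 5 rows; each row is the pose to reach, as a shift and turn from the pose commanded when the call began, along the tool's axes at that moment; what a row does not reach only later rows make up. A row lasts 1/12 s, in which the tool goes at most 41.7 mm and 7.16 degrees, less where a joint would pass 70% of its speed; a pose out of reach is approached as far as the arm can. A call with a gripper value outside its range is refused whole. The fingers move at their own pace and stop on an object; the grip force is fixed at half the most. Time passes only in rows, so rows that repeat a pose let the fingers close. It gives the time, the measured TCP pose, the force, the opening and the grip force at its end, in the units of the state.
- ctrl.get_obs(): the state, without advancing time (a new reading comes with each control period).
- ctrl.camera(name): name is "side" or "top" or "wrist"; returns the picture (400x640x3 uint8, red, green, blue); there is no depth.
- ctrl.camera_params(name): a dict with "mtx" (3x3 intrinsics, pixels), "world_from_camera" (4x4, takes a point from camera to world coordinates); the wrist camera has in their place "tool_from_camera" (4x4, takes a point from camera to tool coordinates, whose origin is the TCP and whose axes are the flange's). Camera axes: x right, y down, z forward; pixel columns grow to the right and rows downward; lengths in m; the calibration is good to about 2 mm. The wrist camera is an equidistant fisheye: a pixel r from the principal point sees the ray r / f radians off the axis. A picture is of the moment at which its call begins: read the wrist's pose just before it. camera_params takes no time and is no camera call.
- ctrl.hand_in(): hands the job in; it is judged then, once.
Trained networks look in the newest picture that a camera, given by its name, has taken for a name from the list of things; names that differ only in an ending like _2 or _b are one class to them, and where a whole thing is asked for, a point or a joint stands for the part that bears it (a point fixed in the world has none). Each returns a list of dicts, best first, with "confidence" (0 to 1); they miss things now and then, are a little off and sometimes report something else, mostly with a low value. They report only what shows in the picture. A call takes as long as a camera call. They do not tell look-alikes from the thing itself.
- ctrl.boxes_of(camera, name): "point" ([column, row] as shares, 0 to 1, of the picture: columns of its width, rows of its height, amid what is visible of it).
The state is a dict: "time_s": time; "q": joint angles; "dq": joint speeds; "joint_efforts": joint torques, N m; "eef_pos": TCP position; "eef_rot": TCP orientation; "wrist_force": force on the tool from outside, world axes, zero at the start; "torque": the same for the moment, N m; "opening": opening from 0.0 (shut) to 1.0 (fully open); "grasp_force": force on a finger pad.
Only numpy, scipy, OpenCV 4.12 (cv2) and the standard library are available. Lean on these libraries where they do the work, as an engineer would, in place of code of your own. Each camera call takes 0.05 s, during which the arm holds its last target. There are 200 camera calls.

## Working session

There is one attempt and no reset: what is moved stays moved. The work goes in short steps, Python scripts to look and compute and a shell command to move; the robot and the scene stay as the last step left them, time stands still between calls to the robot, and variables do not carry over. Pictures are saved under pics/ and viewed, at most 10 in all, crops included, and the job is handed in when it is done.

```bash
mkdir -p pics; python3 - <<'E'
from bench import ctrl
import cv2,numpy as np
o=ctrl.get_obs();print(o['time_s'],o['eef_pos'],o['eef_rot'],o['opening'])
for c in ['top','side','wrist']:
    im=ctrl.camera(c);cv2.imwrite(f'pics/{c}0.png',im[:,:,::-1])
    for n in ['long_cover_grip','long_housing','tray_in','square_cover_grip']:
        try:
            print(c,n,[(round(b['point'][0]*640),round(b['point'][1]*400),round(b['confidence'],2)) for b in ctrl.boxes_of(c,n)])
        except Exception as e: print(c,n,e)
    p=ctrl.camera_params(c);print({k:np.round(v,3).tolist() if not isinstance(v,str) else v for k,v in p.items()})
E
```

```text
0.0 [0.12695239 0.56055851 0.40378934] [-2.52768020e-04  1.11166645e-01  9.93801397e-01 -8.34105547e-04] 0.9973498336052777
top long_cover_grip [(407, 142, 0.84), (393, 195, 0.78), (450, 209, 0.78)]
top long_housing [(389, 270, 0.92), (381, 209, 0.64)]
top tray_in []
top square_cover_grip [(286, 171, 0.87)]
{'mtx': [[438.19, 0.0, 313.927], [0.0, 438.19, 205.647], [0.0, 0.0, 1.0]], 'world_from_camera': [[-0.01, -0.991, 0.136, 0.245], [-1.0, 0.011, 0.008, -0.101], [-0.01, -0.135, -0.991, 1.608], [0.0, 0.0, 0.0, 1.0]]}
side long_cover_grip [(344, 277, 0.95)]
side long_housing [(342, 306, 0.81)]
side tray_in [(308, 152, 0.73)]
side square_cover_grip [(343, 182, 0.91)]
{'mtx': [[375.074, 0.0, 317.292], [0.0, 375.074, 204.464], [0.0, 0.0, 1.0]], 'world_from_camera': [[0.982, -0.111, 0.155, 0.304], [-0.19, -0.55, 0.813, -0.972], [-0.005, -0.828, -0.561, 0.676], [0.0, 0.0, 0.0, 1.0]]}
wrist long_cover_grip [(21, 382, 0.57), (4, 346, 0.42)]
wrist long_housing [(6, 314, 0.9), (33, 367, 0.86)]
wrist tray_in []
wrist square_cover_grip []
{'mtx': [[309.707, 0.0, 321.946], [0.0, 309.707, 198.047], [0.0, 0.0, 1.0]], 'tool_from_camera': [[-0.0, -0.957, -0.29, 0.074], [1.0, -0.0, -0.0, 0.0], [0.0, -0.29, 0.957, 0.031], [0.0, 0.0, 0.0, 1.0]]}
```

View pics/top0.png

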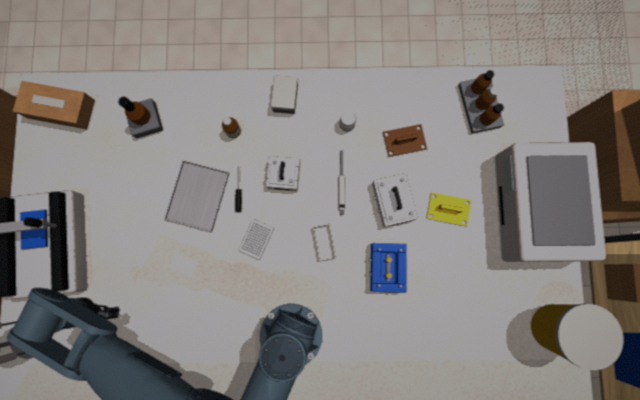

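View pics/side0.png

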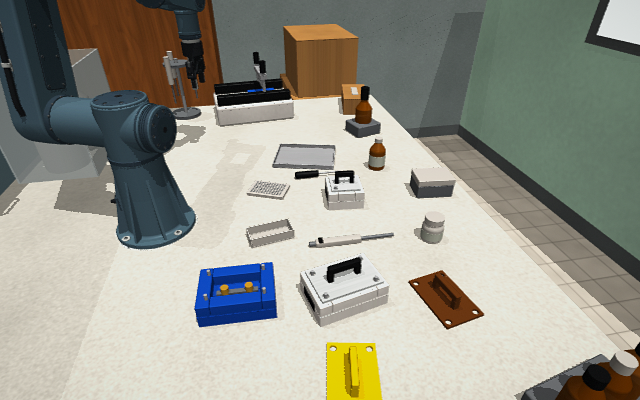

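The top view shows the robot base near (290,335). There are three long-cover candidates:
- **White housing with grey plate and black handle:** about (395,199) top, (344,275) side.
- **Brown plate:** (405,140) top.
- **Yellow plate:** (450,209) top.

The first fits, because it sits on the oblong white housing. The blue housing at (389,268) is a decoy. The tray is at (197,196) top and (305,156) side, and the square cover is at (283,172) top. I'll confirm in one enlarged composite.

```bash
python3 - <<'E'
import cv2,numpy as np
t=cv2.imread('pics/top0.png');s=cv2.imread('pics/side0.png')
f=lambda im,x,y,w,h,k:cv2.resize(im[y:y+h,x:x+w],None,fx=k,fy=k,interpolation=cv2.INTER_CUBIC)
a=f(t,365,165,60,70,5);b=f(t,155,150,80,90,4)[:350];b=cv2.copyMakeBorder(b,0,350-b.shape[0],0,0,0)
c=f(s,295,250,100,75,3)
A=np.hstack([a,b])
c=f(s,290,248,105,80,3);d=f(s,265,138,80,35,3)
B=np.zeros((240,A.shape[1],3),np.uint8);B[:,:315]=c;B[:105,320:560]=d
cv2.imwrite('pics/comp.png',np.vstack([A,B]));print(A.shape)
E
```

```text
(350, 620, 3)
```

View pics/comp.png

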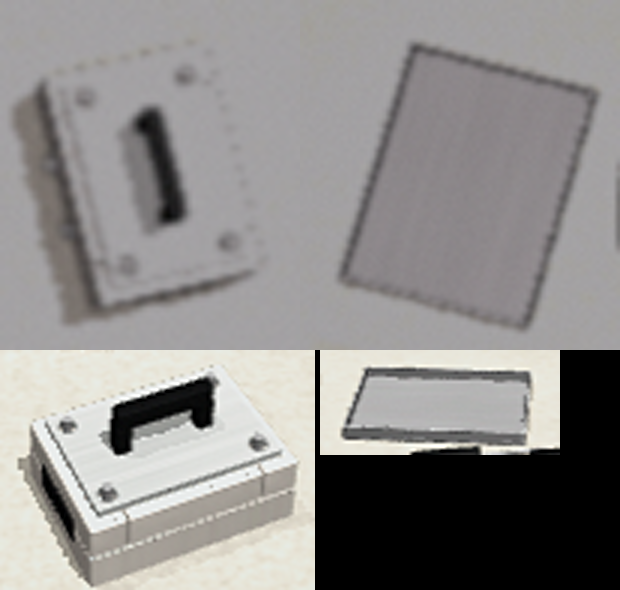

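Confirmed: the grey plate with a black bridge handle sits on four pins on the white oblong housing. The handle's ends are at (394.6,187.4) and (399.4,208.6) top, with its centre at (344,264) side. The tray is empty.

```bash
cat > h.py <<'E'
from bench import ctrl
import cv2,numpy as np
from scipy.spatial.transform import Rotation as R
def ray(c,p):
    P=ctrl.camera_params(c);T=P['world_from_camera'];d=np.linalg.solve(P['mtx'],[*p,1]);return T[:3,3],T[:3,:3]@d/np.linalg.norm(d)
def plane(c,p,z):
    o,d=ray(c,p);return o+d*(z-o[2])/d[2]
def tri(rs):
    A=sum(np.eye(3)-np.outer(d,d) for o,d in rs);b=sum((np.eye(3)-np.outer(d,d))@o for o,d in rs);x=np.linalg.solve(A,b)
    return x,[np.linalg.norm(np.cross(x-o,d)) for o,d in rs]
def tool():
    o=ctrl.get_obs();q=o['eef_rot'];return np.array(o['eef_pos']),R.from_quat([q[1],q[2],q[3],q[0]])
def wray(p,pr):
    P=ctrl.camera_params('wrist');K=P['mtx'];v=np.array([(p[0]-K[0,2])/K[0,0],(p[1]-K[1,2])/K[1,1]]);t=np.hypot(*v)
    d=np.array([*(v/t*np.sin(t)),np.cos(t)]);M=P['tool_from_camera'];pos,r=pr
    return pos+r.apply(M[:3,3]),r.apply(M[:3,:3]@d)
def wpix(X,pr):
    P=ctrl.camera_params('wrist');K=P['mtx'];M=P['tool_from_camera'];pos,r=pr
    c=M[:3,:3].T@(r.inv().apply(np.array(X)-pos)-M[:3,3]);t=np.arctan2(np.hypot(*c[:2]),c[2]);v=c[:2]/np.hypot(*c[:2])*t
    return v*K[0,0]+K[:2,2]
def go(tcp,ang):  # shift mm & turn about tool z to have tcp at given pos, tool y axis yaw=ang (mod pi), tool down
    pos,r=tool();m=r.as_matrix()
    yaw=np.arctan2(m[1,1],m[0,1]);d=(ang-yaw+np.pi/2)%np.pi-np.pi/2
    print('pos',pos.round(4),'shift mm',(r.inv().apply(np.array(tcp)-pos)*1000).round(1),'turn z',round(-d,3),'(alt',round(-d+np.pi*np.sign(d),3),') tilt',round(np.degrees(np.arccos(-m[2,2])),2),'q6',round(ctrl.get_obs()['q'][5],3))
E
python3 - <<'E'
from h import *
print('grip tri',tri([ray('top',(397,198)),ray('side',(344.3,264))]))
e=[plane('top',p,.106) for p in [(394.6,187.4),(399.4,208.6)]];print(e,np.mean(e,0));d=e[0]-e[1];a=np.arctan2(d[1],d[0]);print('bar yaw',a)
tc=[(183.2,161.2),(229.2,173),(212,231.5),(165.5,220)];sc=[(280,144),(335,145.7),(334,165.3),(272.7,164.7)]
# top corners order: far-left, far-right, near-right, near-left ; side: left=near(small x)
w=[plane('top',p,.018) for p in tc];print(np.round(w,3),np.mean(w,0));d=w[0]-w[3];print('tray yaw',np.arctan2(d[1],d[0]),np.linalg.norm(d))
ws=[plane('side',p,.018) for p in sc];print(np.round(ws,3),np.mean(ws,0))
for n,c,px in [('sq','top',(283,172)),('sq','side',(343,177))]: print(n,plane(c,px,.1))
g=np.mean(e,0);go([g[0],g[1],.38],a+np.pi/2)
E
```

```text
grip tri (array([ 0.47662205, -0.37748977,  0.09804116]), [np.float64(0.0014536300328646785), np.float64(0.001453630032864718)])
[array([ 0.51128217, -0.36881084,  0.106     ]), array([ 0.43686665, -0.38276836,  0.106     ])] [ 0.47407441 -0.3757896   0.106     ]
bar yaw 0.18540778493232027
[[0.635 0.398 0.018]
 [0.588 0.226 0.018]
 [0.372 0.285 0.018]
 [0.416 0.456 0.018]] [0.50254977 0.34130426 0.018     ]
tray yaw -0.25911443559169645 0.2270825855147394
[[0.42  0.448 0.018]
 [0.638 0.387 0.018]
 [0.596 0.224 0.018]
 [0.374 0.274 0.018]] [0.50717052 0.33292254 0.018     ]
sq [0.57176489 0.01957867 0.1       ]
sq [ 0.56958783 -0.00453069  0.1       ]
pos [0.127  0.5608 0.4047] shift mm [-545.4 -836.8   24.7] turn z -0.408 (alt 2.733 ) tilt 0.0 q6 -0.206
```

```bash
P="python3 -m pendant"
$P '[[[1,-200,0,0,0,0,0],[1,-200,0,0,0,0,0],[1,-200,0,0,0,0,0],[1,-200,0,0,0,0,0],[1,-200,0,0,0,0,0]]]'
$P '[[[1,-200,0,0,0,0,0],[1,-200,0,0,0,0,0],[1,-200,0,0,0,0,0],[1,-200,0,0,0,0,0],[1,-200,0,0,0,0,0]]]'
$P '[[[1,0,-200,0,0,0,0],[1,0,-200,0,0,0,0],[1,0,-200,0,0,0,0],[1,0,-200,0,0,0,0],[1,0,-200,0,0,0,0]]]'
python3 -c "
from h import *
go([.475,-.376,.38],.185+np.pi/2)"
```

```text
time_s: 1.17
eef_pos: [0.3247, 0.5157, 0.4048]
eef_rot: [0.0, 0.112, 0.994, 0.0]
wrist_force: [-0.9, 0.5, 0.4]
opening: 1.001
grasp_force: 0.0
time_s: 1.58
eef_pos: [0.52, 0.4711, 0.4045]
eef_rot: [0.0, 0.112, 0.994, -0.0]
wrist_force: [-0.7, 0.0, 0.2]
opening: 1.002
grasp_force: 0.0
time_s: 2.0
eef_pos: [0.4722, 0.2751, 0.4042]
eef_rot: [-0.0, 0.111, 0.994, -0.0]
wrist_force: [1.3, -0.3, -0.0]
opening: 1.0
grasp_force: 0.0
pos [0.4722 0.2751 0.4042] shift mm [-146.8 -634.3   24.7] turn z -0.408 (alt 2.733 ) tilt 0.07 q6 -1.037
```

```bash
P="python3 -m pendant"
python3 -c "
from h import *
import pickle
t=tool();im=ctrl.camera('wrist');cv2.imwrite('pics/w_tray.png',im[:,:,::-1]);pickle.dump(t,open('t_tray.pkl','wb'))
print(wpix([.504,.338,.003],t))"
$P '[[[1,0,-200,0,0,0,0],[1,0,-200,0,0,0,0],[1,0,-200,0,0,0,0],[1,0,-200,0,0,0,0],[1,0,-200,0,0,0,0]]]'
$P '[[[1,0,-200,0,0,0,0],[1,0,-200,0,0,0,0],[1,0,-200,0,0,0,0],[1,0,-200,0,0,0,0],[1,0,-200,0,0,0,0]]]'
$P '[[[1,0,-200,0,0,0,0],[1,0,-200,0,0,0,0],[1,0,-200,0,0,0,0],[1,0,-200,0,0,0,0],[1,0,-200,0,0,0,0]]]'
$P '[[[1,-147,-34,25,0,0,-0.1],[1,-147,-34,25,0,0,-0.2],[1,-147,-34,25,0,0,-0.3],[1,-147,-34,25,0,0,-0.408],[1,-147,-34,25,0,0,-0.408]]]'
python3 -c "
from h import *
import pickle
t=tool();im=ctrl.camera('wrist');cv2.imwrite('pics/w_long.png',im[:,:,::-1]);pickle.dump(t,open('t_long.pkl','wb'))
print(wpix([.475,-.376,.106],t))
for n in ['long_cover_grip','long_housing']: print([(b['point'][0]*640,b['point'][1]*400,b['confidence']) for b in ctrl.boxes_of('wrist',n)])
go([.475,-.376,.38],.185+np.pi/2)
a=cv2.imread('pics/w_tray.png');b=cv2.imread('pics/w_long.png')
cv2.imwrite('pics/w2.png',np.vstack([cv2.resize(a,(480,300),interpolation=cv2.INTER_AREA),cv2.resize(b,(480,300),interpolation=cv2.INTER_AREA)]))"
```

```text
[377.18039698 181.79608172]
time_s: 2.47
eef_pos: [0.4278, 0.0804, 0.4048]
eef_rot: [0.0, 0.111, 0.994, -0.0]
wrist_force: [1.2, -0.3, -0.2]
opening: 1.001
grasp_force: 0.0
time_s: 2.88
eef_pos: [0.3836, -0.115, 0.4052]
eef_rot: [0.001, 0.112, 0.994, -0.001]
wrist_force: [1.0, -0.6, 0.3]
opening: 1.001
grasp_force: 0.0
time_s: 3.3
eef_pos: [0.3392, -0.3105, 0.4051]
eef_rot: [0.0, 0.112, 0.994, -0.001]
wrist_force: [-0.5, -0.2, 0.4]
opening: 1.003
grasp_force: 0.0
time_s: 3.72
eef_pos: [0.4792, -0.3751, 0.3774]
eef_rot: [0.0, -0.095, 0.995, 0.001]
wrist_force: [-1.1, 0.6, 0.2]
opening: 0.998
grasp_force: 0.0
[321.49097213 193.84960957]
[(262.208, 317.6, 0.89), (162.43200000000002, 115.19999999999999, 0.81), (319.168, 173.07999999999998, 0.78)]
[(349.31199999999995, 121.6, 0.73), (388.22400000000005, 21.12, 0.58)]
pos [ 0.4761 -0.3732  0.3791] shift mm [ 1.6 -2.6 -0.9] turn z -0.001 (alt 3.141 ) tilt 0.09 q6 -2.616
```

View pics/w2.png

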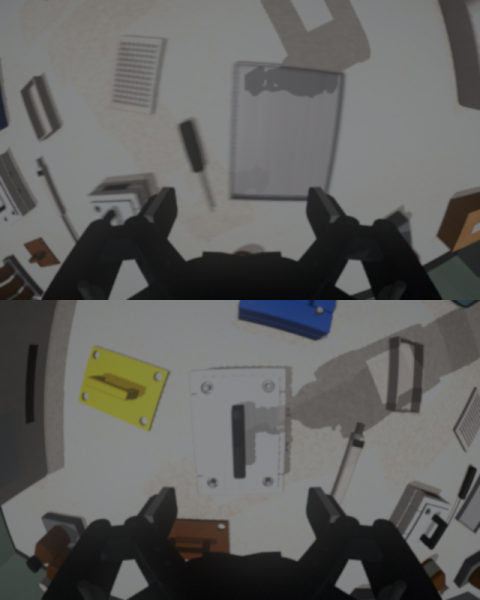

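The upper view shows the tray at about (287,130) of the half picture. The lower one shows the white housing with the black handle, running vertically at (238,140). I'll segment the bar from this settled pose.

```bash
python3 - <<'E'
from h import *
t=tool();im=ctrl.camera('wrist');cv2.imwrite('pics/w_long2.png',im[:,:,::-1])
g=cv2.cvtColor(im,cv2.COLOR_RGB2GRAY);m=np.zeros_like(g);m[110:270,290:345]=(g[110:270,290:345]<70)*255
n,l,s,c=cv2.connectedComponentsWithStats(m);i=1+np.argmax(s[1:,4]);print(s[i],c[i])
r=cv2.minAreaRect(np.argwhere(l==i)[:,::-1].astype(np.float32));print(r)
b=cv2.boxPoints(r);b=b[np.argsort(b[:,1])];ends=[b[:2].mean(0),b[2:].mean(0)]
W=[]
for e in ends:
    o,d=wray(e,t);W.append(o+d*(.106-o[2])/d[2])
W=np.array(W);d=W[1]-W[0];yaw=np.arctan2(d[1],d[0]);print('ends',W,'len',np.linalg.norm(d),'yaw',yaw,'mid',W.mean(0))
print('tri all',tri([ray('top',(397,198)),wray(r[0],t),ray('side',(344.3,263))]))
k=W.mean(0);go([k[0],k[1],.252],yaw+np.pi/2)
cv2.imwrite('pics/bar.png',cv2.resize(im[90:290,260:380,::-1],None,fx=3,fy=3))
E
```

```text
[ 305  144   19   96 1495] [314.47558528 190.79464883]
((314.33428955078125, 191.524658203125), (95.37905883789062, 16.322141647338867), 87.87889862060547)
ends [[ 0.43321682 -0.38823863  0.106     ]
 [ 0.51259223 -0.3710761   0.106     ]] len 0.08120965353809875 yaw 0.2129417318958001 mid [ 0.47290453 -0.37965737  0.106     ]
tri all (array([ 0.47515832, -0.37823774,  0.10069553]), [np.float64(0.001473581783939608), np.float64(0.00287963583045082), np.float64(0.002846119225326565)])
pos [ 0.4758 -0.373   0.3797] shift mm [  4.   -6.  127.7] turn z -0.029 (alt 3.113 ) tilt 0.04 q6 -2.616
```

View pics/bar.png

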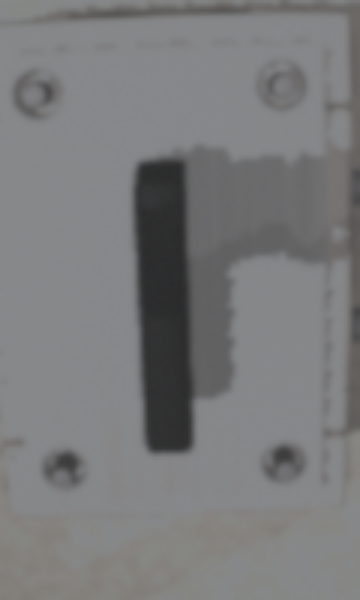

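```bash
P="python3 -m pendant"
$P '[[[1,4,-5,40,0,0,-0.025],[1,4,-5,80,0,0,-0.025],[1,4,-5,110,0,0,-0.025],[1,4,-5,120,0,0,-0.025],[1,4,-5,128,0,0,-0.025]]]'
$P '[[[1,0,0,0,0,0,0],[1,0,0,0,0,0,0]]]'
$P '[[[0,0,0,0,0,0,0],[0,0,0,0,0,0,0],[0,0,0,0,0,0,0],[0,0,0,0,0,0,0],[0,0,0,0,0,0,0]]]'
$P '[[[0,0,0,0,0,0,0],[0,0,0,0,0,0,0],[0,0,0,0,0,0,0],[0,0,0,0,0,0,0],[0,0,0,0,0,0,0]]]'
```

```text
time_s: 4.33
eef_pos: [0.4723, -0.3785, 0.2509]
eef_rot: [-0.001, -0.104, 0.995, 0.001]
wrist_force: [0.0, 0.2, 0.2]
opening: 1.004
grasp_force: 0.0
time_s: 4.5
eef_pos: [0.4736, -0.3797, 0.2538]
eef_rot: [0.001, -0.105, 0.994, -0.001]
wrist_force: [0.4, -0.2, 0.3]
opening: 0.998
grasp_force: 0.0
time_s: 4.92
eef_pos: [0.4734, -0.3792, 0.2522]
eef_rot: [0.0, -0.105, 0.994, -0.0]
wrist_force: [-0.7, -0.7, -0.4]
opening: 0.3
grasp_force: 0.0
time_s: 5.33
eef_pos: [0.4734, -0.3792, 0.2521]
eef_rot: [0.0, -0.105, 0.994, -0.0]
wrist_force: [-0.4, 1.3, 5.5]
opening: 0.153
grasp_force: 59.7
```

```bash
P="python3 -m pendant"
$P '[[[0,0,0,-5,0,0,0],[0,0,0,-12,0,0,0],[0,0,0,-22,0,0,0],[0,0,0,-34,0,0,0],[0,0,0,-48,0,0,0]]]'
$P '[[[0,0,0,-20,0,0,0],[0,0,0,-40,0,0,0],[0,0,0,-60,0,0,0],[0,0,0,-70,0,0,0],[0,0,0,-70,0,0,0]]]'
python3 - <<'E'
from h import *
im=ctrl.camera('side');w=ctrl.camera('wrist')
cv2.imwrite('pics/lift.png',np.hstack([cv2.resize(im[150:350,220:470,::-1],(400,320)),cv2.resize(w[:,:,::-1],(400,320))]))
o=ctrl.get_obs();print(o['time_s'],o['wrist_force'],o['grasp_force'],o['q'])
m=tool()[1].as_matrix();print('y yaw',np.arctan2(m[1,1],m[0,1]))
E
```

```text
time_s: 5.75
eef_pos: [0.473, -0.3789, 0.3002]
eef_rot: [-0.0, -0.105, 0.994, 0.001]
wrist_force: [0.2, 0.2, -4.0]
opening: 0.15
grasp_force: 58.6
time_s: 6.17
eef_pos: [0.4738, -0.3797, 0.3737]
eef_rot: [0.002, -0.105, 0.994, -0.003]
wrist_force: [0.3, 0.7, -3.0]
opening: 0.155
grasp_force: 58.7
6.2667 [ 0.44161106  0.06897848 -3.06151189] 58.71082842350006 [-8.70945592e-01  2.80570993e-01  1.55938335e+00 -2.14364743e-05
  1.30126468e+00 -2.65190369e+00]
y yaw 1.7809637735267485
```

View pics/lift.png

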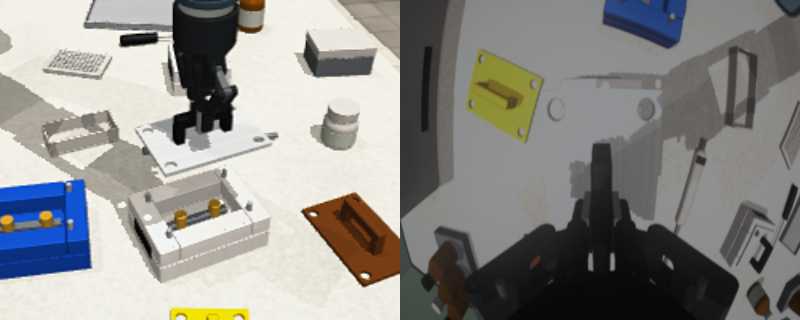

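```bash
python3 - <<'E'
from h import *
import pickle
# tray corners from wrist view 1: show crop enlarged + project estimated corners
t=pickle.load(open('t_tray.pkl','rb'));im=cv2.imread('pics/w_tray.png')
c=np.array([.504,.338]);a=-.26;u=np.array([np.cos(a),np.sin(a)]);v=np.array([-u[1],u[0]])
for sx,sy in [(1,1),(1,-1),(-1,-1),(-1,1)]:
    p=wpix([*(c+sx*.1135*u+sy*.0885*v),.018],t);print(sx,sy,p.round(1));cv2.circle(im,tuple(int(round(k)) for k in p),2,(0,0,255),-1)
cv2.imwrite('pics/traycrop.png',cv2.resize(im[60:290,280:490],None,fx=2.5,fy=2.5))
E
```

```text
1 1 [433.3 267.7]
1 -1 [303.7 266.5]
-1 -1 [308.2  84.7]
-1 1 [456.4  96.9]
```

View pics/traycrop.png

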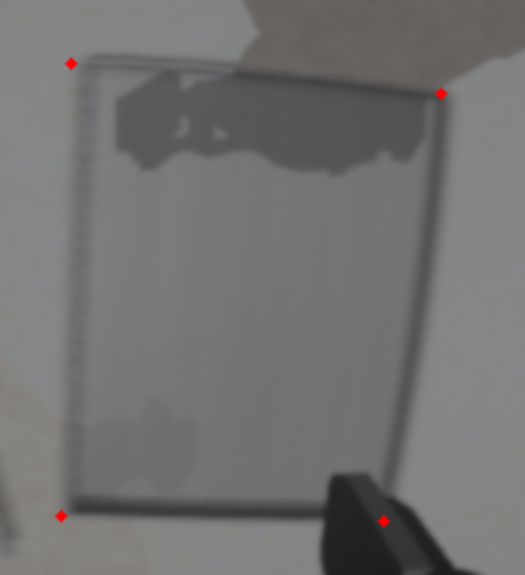

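The cover hangs level in the fingers with the housing open below it. The predicted tray corners fall on the tray's rim within about 5 px, so the centre is near (0.504, 0.341). I'll carry it over now.

```bash
P="python3 -m pendant"
$P '[[[0,-6,23,0,0,0,0],[0,-15,58,0,0,0,0],[0,-25,97,0,0,0,0],[0,-35,136,0,0,0,0],[0,-45,174,0,0,0,0]]]'
$P '[[[0,-9,35,0,0,0,0],[0,-18,70,0,0,0,0],[0,-27,105,0,0,0,0],[0,-36,140,0,0,0,0],[0,-45,174,0,0,0,0]]]'
$P '[[[0,-9,35,0,0,0,0],[0,-18,70,0,0,0,0],[0,-27,105,0,0,0,0],[0,-36,140,0,0,0,0],[0,-45,174,0,0,0,0]]]'
$P '[[[0,-10,39,0,0,0,0],[0,-20,78,0,0,0,0],[0,-30,117,0,0,0,0],[0,-39,153,0,0,0,0],[0,-45,174,0,0,0,0]]]'
$P '[[[0,0,0,0,0,0,0.1],[0,0,0,0,0,0,0.2],[0,0,0,0,0,0,0.3],[0,0,0,0,0,0,0.4],[0,0,0,0,0,0,0.47]]]'
$P '[[[0,0,0,0,0,0,0],[0,0,0,0,0,0,0]]]'
python3 - <<'E'
from h import *
go([.504,.341,.195],-.26+np.pi/2)
im=ctrl.camera('side');t=ctrl.camera('top')
cv2.imwrite('pics/over.png',np.hstack([cv2.resize(im[70:210,220:395,::-1],(400,320)),cv2.resize(t[120:260,120:295,::-1],(400,320))]))
E
```

```text
time_s: 6.68
eef_pos: [0.48, -0.1976, 0.3676]
eef_rot: [-0.001, -0.104, 0.995, 0.001]
wrist_force: [1.4, -0.3, -3.2]
opening: 0.151
grasp_force: 59.0
time_s: 7.1
eef_pos: [0.4877, -0.018, 0.368]
eef_rot: [-0.001, -0.105, 0.994, 0.001]
wrist_force: [0.4, 0.3, -4.0]
opening: 0.151
grasp_force: 59.0
time_s: 7.52
eef_pos: [0.4954, 0.1614, 0.3679]
eef_rot: [-0.002, -0.105, 0.994, 0.0]
wrist_force: [1.0, 0.1, -3.7]
opening: 0.15
grasp_force: 59.0
time_s: 7.93
eef_pos: [0.5028, 0.3425, 0.3675]
eef_rot: [-0.002, -0.106, 0.994, 0.0]
wrist_force: [0.1, -1.2, -3.1]
opening: 0.15
grasp_force: 59.2
time_s: 8.35
eef_pos: [0.5034, 0.339, 0.3673]
eef_rot: [-0.002, 0.132, 0.991, -0.001]
wrist_force: [0.8, -0.2, -4.0]
opening: 0.153
grasp_force: 59.3
time_s: 8.52
eef_pos: [0.5036, 0.3389, 0.368]
eef_rot: [-0.001, 0.128, 0.992, -0.001]
wrist_force: [0.4, -0.3, -2.9]
opening: 0.149
grasp_force: 59.3
pos [0.5036 0.3389 0.368 ] shift mm [ -0.2   2.4 173. ] turn z 0.002 (alt -3.139 ) tilt 0.16 q6 -0.916
```

View pics/over.png

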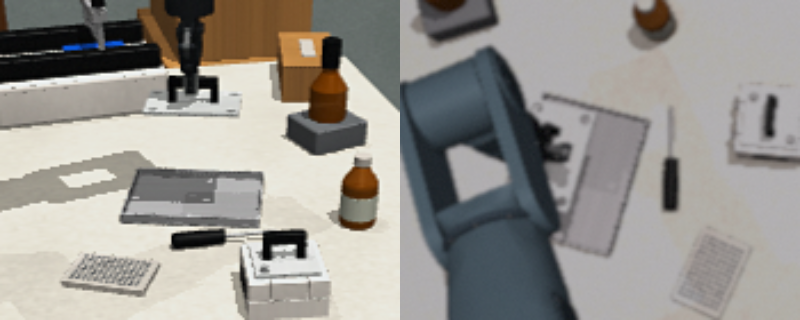

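The cover hangs level and parallel over the tray, so I'll lower it.

```bash
P="python3 -m pendant"
$P '[[[0,0,2,35,0,0,0],[0,0,2,70,0,0,0],[0,0,2,105,0,0,0],[0,0,2,130,0,0,0],[0,0,2,145,0,0,0]]]'
$P '[[[0,0,0,5,0,0,0],[0,0,0,10,0,0,0],[0,0,0,15,0,0,0],[0,0,0,18,0,0,0],[0,0,0,20,0,0,0]]]'
$P '[[[0,0,0,2,0,0,0],[0,0,0,4,0,0,0],[0,0,0,6,0,0,0],[0,0,0,7,0,0,0],[0,0,0,7,0,0,0]]]'
```

```text
time_s: 9.03
eef_pos: [0.503, 0.3403, 0.2205]
eef_rot: [-0.003, 0.129, 0.992, -0.001]
wrist_force: [-0.2, -0.2, -3.5]
opening: 0.153
grasp_force: 59.2
time_s: 9.45
eef_pos: [0.505, 0.3413, 0.2055]
eef_rot: [0.001, 0.129, 0.992, 0.0]
wrist_force: [0.2, -0.5, -3.3]
opening: 0.154
grasp_force: 59.2
time_s: 9.87
eef_pos: [0.5045, 0.341, 0.1975]
eef_rot: [-0.0, 0.13, 0.992, -0.0]
wrist_force: [1.0, -1.2, -2.3]
opening: 0.147
grasp_force: 59.2
```

```bash
P="python3 -m pendant"
$P '[[[0,0,0,1,0,0,0],[0,0,0,2,0,0,0],[0,0,0,2,0,0,0],[0,0,0,2,0,0,0]]]'
$P '[[[0,0,0,1,0,0,0],[0,0,0,1,0,0,0],[0,0,0,1,0,0,0]]]'
```

```text
time_s: 10.2
eef_pos: [0.5045, 0.3411, 0.1956]
eef_rot: [-0.0, 0.13, 0.992, -0.0]
wrist_force: [0.4, -0.8, -3.0]
opening: 0.154
grasp_force: 59.2
time_s: 10.45
eef_pos: [0.5047, 0.3411, 0.1952]
eef_rot: [0.0, 0.13, 0.992, 0.0]
wrist_force: [-2.1, 0.2, 1.3]
opening: 0.152
grasp_force: 60.0
```

```bash
P="python3 -m pendant"
$P '[[[0,0,0,0.5,0,0,0],[0,0,0,0.5,0,0,0],[0,0,0,0.5,0,0,0]]]'
$P '[[[0.3,0,0,0,0,0,0],[0.6,0,0,0,0,0,0],[1,0,0,0,0,0,0],[1,0,0,0,0,0,0],[1,0,0,0,0,0,0]]]'
$P '[[[1,0,0,0,0,0,0],[1,0,0,0,0,0,0],[1,0,0,0,0,0,0]]]'
$P '[[[1,0,0,-15,0,0,0],[1,0,0,-40,0,0,0],[1,0,0,-80,0,0,0],[1,0,0,-120,0,0,0],[1,0,0,-160,0,0,0]]]'
$P '[[[1,0,0,0,0,0,0],[1,0,0,0,0,0,0],[1,0,0,0,0,0,0]]]'
python3 - <<'E'
from h import *
im=ctrl.camera('side');w=ctrl.camera('wrist')
cv2.imwrite('pics/end.png',np.hstack([cv2.resize(im[90:230,220:395,::-1],(400,320)),cv2.resize(w[:,:,::-1],(400,320))]))
E
```

```text
time_s: 10.7
eef_pos: [0.5047, 0.3412, 0.1951]
eef_rot: [0.0, 0.129, 0.992, 0.0]
wrist_force: [-3.5, -1.7, 6.2]
opening: 0.152
grasp_force: 60.7
time_s: 11.12
eef_pos: [0.5046, 0.3411, 0.1941]
eef_rot: [0.0, 0.13, 0.992, 0.0]
wrist_force: [-0.3, 0.1, -0.2]
opening: 0.851
grasp_force: 0.0
time_s: 11.37
eef_pos: [0.5046, 0.3411, 0.1941]
eef_rot: [-0.0, 0.13, 0.992, 0.0]
wrist_force: [-0.1, -0.5, 0.7]
opening: 0.999
grasp_force: 0.0
time_s: 11.78
eef_pos: [0.5042, 0.3409, 0.3555]
eef_rot: [-0.0, 0.13, 0.992, -0.0]
wrist_force: [1.1, 0.3, 0.3]
opening: 1.005
grasp_force: 0.0
time_s: 12.03
eef_pos: [0.5043, 0.341, 0.3539]
eef_rot: [-0.0, 0.13, 0.992, -0.0]
wrist_force: [-0.3, 0.0, -0.6]
opening: 0.999
grasp_force: 0.0
```

View pics/end.png

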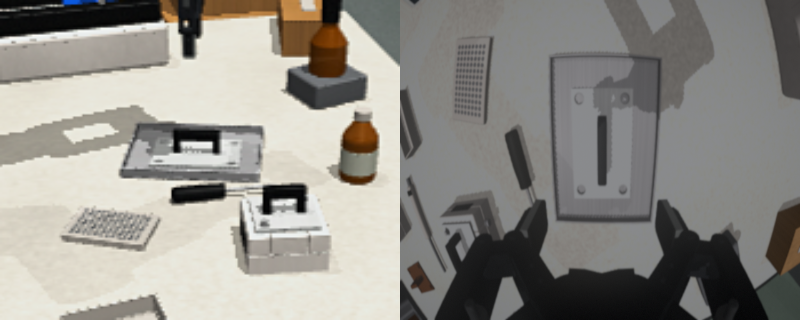

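The cover lies flat and centred in the tray with its handle up. The gripper is clear, and the square cover is still seated on its housing.

```bash
python3 -c "
from bench import ctrl
print(ctrl.hand_in())"
```

```text
the job is handed in; nothing more can be done
None
```

The long cover lies flat in the steel tray, handle up and released; the small square cover was left alone, and the job is handed in after about 12 s of robot time, with no verdict shown.

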